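# Fit a new element and lock the bayonet bowl of the probe station's vacuum filter

### The job

Stand the clean white filter element on the brass spigot inside the vacuum filter head, then close the head with the clear bowl: find the collar's slots with its two lugs, press it down against the sprung seal and turn it clockwise to the stop, so that it springs up into its locked seat, and let go. The plastic is brittle: feel for the slots and the stop, and never load the bowl against the head with more than 40 N in all. Leave the dark spent element and everything else on the bench where it is.

Things in the scene. Friction and masses are not known exactly. Their poses are not given: they have to be found in the camera images.
- head: vacuum filter head, fixed to the bench: aluminium plate 175 x 120 x 10 mm with the filter (grey body, black knurled collar) and a round gauge. Origin: on the filter's vertical axis at the plate's underside (bench height); z up, x from the filter towards the gauge. The collar on top never turns in use, but is clocked by hand: its slots lie up to 0.28 rad either way of the head's x axis
- rim (a point): centre of the collar's top rim, 62 mm above the head's origin, axes of the head. Collar 82 mm outside, bore 56 mm. Two entry slots, marked white, 180 deg apart, 12 mm wide, out to radius 34.5 mm, along the head's x axis but for the clocking of up to 0.28 rad either way, which no pose tells: see it, or feel it by turning with the lugs pressed lightly on the rim. Anticlockwise of a slot: hard wall
- spigot (a point): centre of the flat brass shoulder inside the collar, 22 mm across, 42 mm above the head's origin, on which the element stands; from it a pin 8 mm across with a coned tip rises 13 mm into the element's bore
- seal_face (a point): top of the orange sprung seal ring in the collar when free, 48 mm above the head's origin: pushes up with 5.4 N plus 0.9 N per mm pressed, bottoms after 8 mm. From each slot the lug's way runs clockwise (from above) below a lip 6 mm thick to a pocket marked green, 45 deg on, whose roof is 2.5 mm higher (3.5 mm thick), with a hard stop at its end, about 2 deg of play
- bowl: clear filter bowl with blue cap, standing mouth down, 92 mm tall, 57 mm across, about 0.13 kg. Origin: centre of its open lower edge; z up. The edge is a tapered nose, 49 mm across, 53.6 mm from 7 mm up; bore at least 41 mm. Origin above the head's origin: 54 mm with lugs on the rim, 48 mm on the free seal, below 42.5 mm to turn (10.5 N push), 40 mm bottomed, 45 mm when locked and let go
- wing (a point): middle of the wing grip on the bowl's cap, 80 mm above the bowl's origin: 46 mm long along the bowl's x (the line of the lugs), 15 mm thick along y, from 68 to 92 mm height, cap 58 mm across below it
- lug (a point): tip of one blue lug, at +x of the bowl, 33 mm from its axis, 10.5 mm above its origin; the other is opposite. Lugs 10 mm wide, 5 mm high (8 to 13 mm). Load on the head counts every contact added up: push, side loads and each lug on its stop (about 30 mm from the axis: 0.6 N m of twist alone is 20 N)
- element: new filter element, white cylinder 24 mm across, 55 mm tall, standing upright, 0.03 kg. Origin: centre of its underside; z up. Bore 12 mm across in its underside, 50 mm deep. Seated on the head's spigot its origin is 42 mm above the head's origin and its top 35 mm above the collar's rim.
- spent: spent filter element, same shape as the new one but dark grey-brown, standing upright: leave it alone. Origin: centre of its underside
- carrier: octagonal clear wafer carrier, 136 mm across, 15 mm high, loose bystander, to be left alone. Origin: centre of its underside
- pliers: pliers with orange handles lying flat along x, 145 mm long, 13 mm high, loose bystander, to be left alone. Origin: at the joint, on the bench
- driver: red-handled screwdriver lying along x, 160 mm long, loose bystander, to be left alone
- hexkey: dark steel hex key lying flat, 90 mm by 29 mm, 6 mm thick, loose bystander, to be left alone
- solvent: white solvent bottle with blue cap, standing, 52 mm across, 110 mm tall, loose bystander, to be left alone. Origin: centre of its underside
- positioner: black probe micropositioner with steel knobs, 130 x 60 mm, 68 mm high, loose bystander, to be left alone. Origin: centre of its underside

How it is judged:
By the outcome, as a careful person would: the job done as asked, in the order asked, and still so for the second after the job is handed in, with the robot touching nothing.
It also fails if it takes over 72 s, if anything falls off the work surface, if the arm or the gripper's body presses on something with over 40 N, if the wrist force passes 120 N, or if a joint passes its speed limit or range.

### The arm

A 7-joint arm with a two-finger parallel gripper is mounted at the origin on the work surface. World frame = base frame: x ahead of the robot, y to its left, z up, the work surface at z = 0. Lengths are in m, angles in rad, forces in N, time in s.
With the tool pointing down it reaches from about 0.4 to 0.875 m from the base axis. Payload 4.4 kg.
Tool frame: the origin (TCP) lies at the very end of the fingers, on their centre line; the grasp point (between the pads) lies 19 mm behind it; z points along the fingers, y is the line along which they close (so a half turn about z gives the same grasp; the last joint's range is limited). The gripper opens to 85 mm and grips with 20 to 120 N. Pads are 22 mm wide; open, the fingers measure 114 mm over their backs; the gripper's body (76 mm by 85 mm) begins 54 mm behind the grasp point. The pads swing forward as they close: fully open they stand 13 mm farther back than shut.
Start: joints at [1.184, 0.628, 0.038, 1.517, -0.027, 0.996, -0.02], TCP at [0.205, -0.617, 0.231] pointing down, gripper open.
Joint ranges: [-3.06, 3.06], [-0.37, 2.12], [-1.25, 1.32], [0.18, 2.47], [-1.1, 4.24], [0.23, 1.98], [-2.94, 2.94]. Speed limits (rad/s): [2.57, 2.57, 3.14, 3.14, 3.14, 3.14, 3.14].

### API

Orientations are given as a unit quaternion [w, x, y, z].
In Python, from cell import r, gripper_open, close_gripper, planner, grab_frame gives the robot as it stands. Calls block until the motion is done:
- r.move_to(position, orientation): joint-space move of the TCP to a pose.
- r.move_linear(position, orientation=None, v=0.15, stop_force=None): straight line of the TCP; orientation=None keeps the orientation; v is the mean speed in m/s. With stop_force (N) it stops when the force on the tool has changed by that much, and returns True; else False.
- r.move_joints(angles): joint-space move.
- gripper_open() and close_gripper(grasp_force=None): open the fingers fully, or close them until they stop; grasp_force is the grip in N (None keeps the last).
- r.pause(seconds).
- planner.solve_ik(position, orientation): joint angles nearest the present ones, or None.
- grab_frame(name): name is "scene" or "top" or "wrist"; returns a dict with "image" (480x640x3 uint8, red, green, blue), "fov_y" (degrees; the focal length in pixels is half the picture's height over the tangent of half this angle, whatever the lens; pixels are square), "cx", "cy" (the principal point, pixels), "extrinsics" (4x4, takes a point from camera to world coordinates). Camera axes: x right, y down, z forward; pixel columns grow to the right and rows downward; lengths in m; the calibration is good to about 2 mm. A picture is of the moment at which its call begins. There is no depth.
A pose or a line that the arm cannot do raises r.IKError and nothing moves.
- r.hand_in(): hands the job in; it is judged then, once.
Readings, each from a call of its own:
- r.get_time(): time.
- r.get_qpos(): joint angles.
- r.get_qd(): joint speeds.
- r.get_effort(): joint torques, N m.
- r.get_tcp_pos(): TCP position.
- r.get_ee_rot(): TCP orientation.
- r.get_wrist_force(): force on the tool from outside, world axes, zero at the start.
- r.get_wrist_torque(): the same for the moment, N m.
- r.get_opening(): opening from 0.0 (shut) to 1.0 (fully open).
- r.get_finger_force(): force on a finger pad.
Only numpy, scipy, OpenCV 4.12 (cv2) and the standard library are available. Lean on these libraries where they do the work, as an engineer would, in place of code of your own. Each camera call takes 0.05 s, during which the arm holds its last target. There are 200 camera calls.

## Working session

There is one attempt and no reset: what is moved stays moved. The work goes in short steps, each a Python script; the robot and the scene stay as the last script left them, time stands still between calls to the robot, and variables do not carry over. Pictures are saved under pics/ and viewed, at most 10 in all, crops included, and the job is handed in when it is done.

```bash
ls; mkdir -p pics; python3 - <<'E'
from cell import r, grab_frame
import cv2, numpy as np
np.set_printoptions(precision=4,suppress=True)
for n in ["scene","top"]:
    f=grab_frame(n); cv2.imwrite(f"pics/{n}0.png",f["image"][:,:,::-1]); print(n,f["fov_y"],f["cx"],f["cy"],f["extrinsics"])
print(r.get_time(), r.get_ee_rot(), r.get_opening())
E
```

```text
pics
scene 45.55953414304973 325.1197695141099 247.2629836321844 [[ 0.4292  0.5611 -0.7078  1.4614]
 [ 0.9032 -0.2656  0.3372 -0.4399]
 [ 0.0012 -0.784  -0.6208  0.899 ]
 [ 0.      0.      0.      1.    ]]
top 57.17416797789483 320.38897863720905 235.82665186742034 [[-0.0256 -0.9912  0.13    0.4213]
 [-0.9996  0.0241 -0.0128  0.0269]
 [ 0.0096 -0.1303 -0.9914  1.0779]
 [ 0.      0.      0.      1.    ]]
0.1 [-0.0009  0.9872  0.1597 -0.0001] 0.9997103603927207
```

View pics/top0.png

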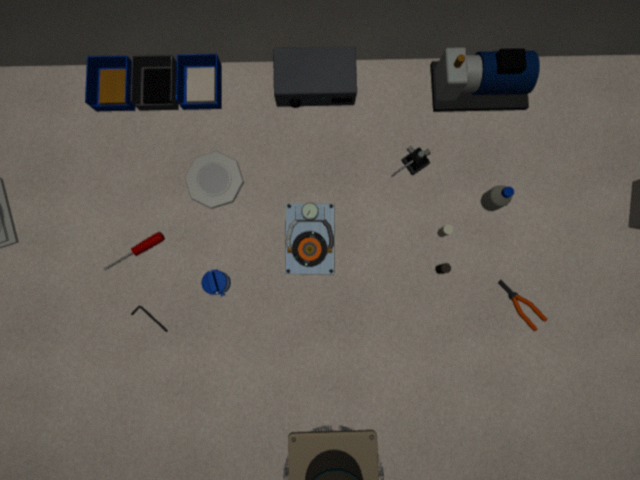

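View pics/scene0.png

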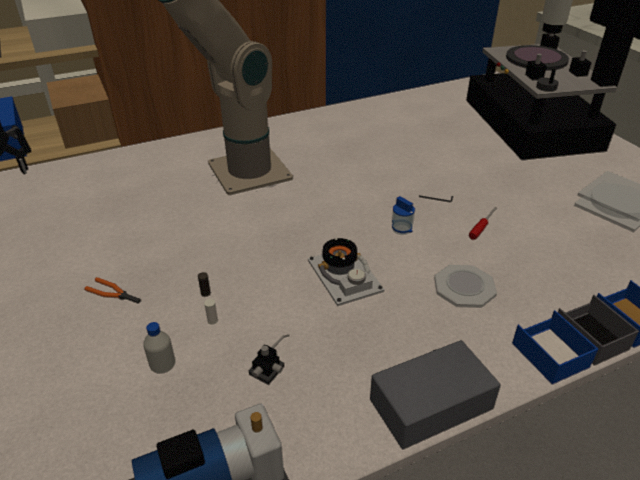

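The top view shows the head at (310,249) with its gauge at (310,211). The white element is at (446,231), the spent one at (443,268) and the bowl's wing at (215,282). The scene view agrees with this.

```bash
cat > h.py <<'E'
from cell import r, gripper_open, close_gripper, planner, grab_frame
import cv2, numpy as np
from scipy.spatial.transform import Rotation as R
np.set_printoptions(precision=4,suppress=True)
def down(a):  # tool x axis at yaw a, z down; closing line (y) at a-90deg
    return [0,np.cos(a/2),np.sin(a/2),0]
def foc(f): return 240/np.tan(np.radians(f["fov_y"]/2))
def ray(f,u,v,z):
    E=np.array(f["extrinsics"]); d=E[:3,:3]@[(u-f["cx"])/foc(f),(v-f["cy"])/foc(f),1]; c=E[:3,3]
    return c+d*(z-c[2])/d[2]
def proj(f,p):
    E=np.array(f["extrinsics"]); q=E[:3,:3].T@(np.array(p)-E[:3,3]); return foc(f)*q[:2]/q[2]+[f["cx"],f["cy"]]
def save(f,n): cv2.imwrite(f"pics/{n}.png",f["image"][:,:,::-1])
E
python3 - <<'E'
from h import *
f=grab_frame("top")
for n,u,v,z in [("el",446.5,230,.055),("spent",440,267,.055),("rim",310,249,.062),("bowl",215,282,.09),("gauge",310,211,.04)]: print(n,ray(f,u,v,z))
g=grab_frame("scene")
for n,u,v,z in [("el",210,304,.055),("rim",340,247,.062),("bowl",404,203,.09)]: print(n,ray(g,u,v,z))
w=grab_frame("wrist"); T=np.eye(4); T[:3,:3]=R.from_quat(np.roll(r.get_ee_rot(),-1)).as_matrix(); T[:3,3]=r.get_tcp_pos()
print(w["fov_y"],np.linalg.inv(T)@w["extrinsics"])
for p in [(.58,-.3),(.55,0),(.48,.24)]:
  for a in np.arange(-3,3.1,.5):
    q=planner.solve_ik([*p,.25],down(a)); print(p,a,None if q is None else np.array(q))
E
```

```text
el [ 0.562  -0.2834  0.055 ]
spent [ 0.4755 -0.2627  0.055 ]
rim [0.5243 0.0386 0.062 ]
bowl [0.4529 0.2514 0.09  ]
gauge [0.6179 0.0368 0.04  ]
el [ 0.5696 -0.2843  0.055 ]
rim [0.5213 0.0468 0.062 ]
bowl [0.4616 0.2571 0.09  ]
66.43166912480456 [[-0.0006 -0.9493 -0.3145  0.08  ]
 [ 1.     -0.0001 -0.0014  0.    ]
 [ 0.0013 -0.3145  0.9493 -0.1431]
 [ 0.      0.      0.      1.    ]]
(0.58, -0.3) -3.0 [ 0.8457  0.7104 -0.7483  1.4714  0.5055  1.1589  1.7267]
(0.58, -0.3) -2.5 [ 0.9756  0.8174 -1.0602  1.4674  0.7257  1.2829  2.0565]
(0.58, -0.3) -2.0 [ 0.0623  0.701   0.6776  1.4975 -0.4685  1.1094 -2.7355]
(0.58, -0.3) -1.5 [ 0.135   0.6674  0.5326  1.4952 -0.3646  1.0788 -2.3239]
(0.58, -0.3) -1.0 [ 0.2103  0.6433  0.3919  1.4928 -0.266   1.0584 -1.9083]
(0.58, -0.3) -0.5 [ 0.2908  0.6266  0.2482  1.4901 -0.1672  1.0458 -1.4931]
(0.58, -0.3) 0.0 [ 0.3694  0.6175  0.1116  1.4874 -0.0748  1.0408 -1.0724]
(0.58, -0.3) 0.5 [ 0.4387  0.6149 -0.0075  1.4851  0.005   1.0416 -0.6407]
(0.58, -0.3) 1.0 [ 0.514   0.6175 -0.1366  1.4825  0.0911  1.0478 -0.214 ]
(0.58, -0.3) 1.5 [ 0.5885  0.62
[... 1491 characters left out ...]
0.6265  1.0902  2.0711]
(0.48, 0.24) -1.0 [-1.1862  0.7019  1.1463  1.8291 -0.7203  1.1016 -2.3429]
(0.48, 0.24) -0.5 [-0.3153  0.4552 -0.2911  1.8057  0.1613  0.9037 -2.7493]
(0.48, 0.24) 0.0 [-0.2661  0.4624 -0.3638  1.8043  0.2022  0.9113 -2.2902]
(0.48, 0.24) 0.5 [-0.2093  0.473  -0.449   1.8027  0.2507  0.9223 -1.8388]
(0.48, 0.24) 1.0 [-0.0999  0.502  -0.6188  1.7997  0.3499  0.9512 -1.4376]
(0.48, 0.24) 1.5 [ 0.0498  0.5689 -0.8739  1.7958  0.5068  1.018  -1.0933]
(0.48, 0.24) 2.0 [ 0.1326  0.6304 -1.0388  1.7938  0.6134  1.0812 -0.699 ]
(0.48, 0.24) 2.5 [ 0.183   0.6852 -1.1576  1.7927  0.6919  1.1392 -0.277 ]
(0.48, 0.24) 3.0 [ 0.1848  0.6875 -1.1623  1.7926  0.6951  1.1418  0.2199]
```

```bash
python3 - <<'E'
from h import *
import pickle
t=r.get_time()
r.move_to([.523,.042,.24],down(0)); f=grab_frame("wrist"); save(f,"whead"); pickle.dump(f,open("whead.pkl","wb")); print(r.get_time()-t)
r.move_to([.565,-.284,.17],down(0)); f=grab_frame("wrist"); save(f,"wel"); pickle.dump(f,open("wel.pkl","wb")); print(r.get_time()-t)
E
```

```text
2.6417
3.9583000000000004
```

View pics/whead.png

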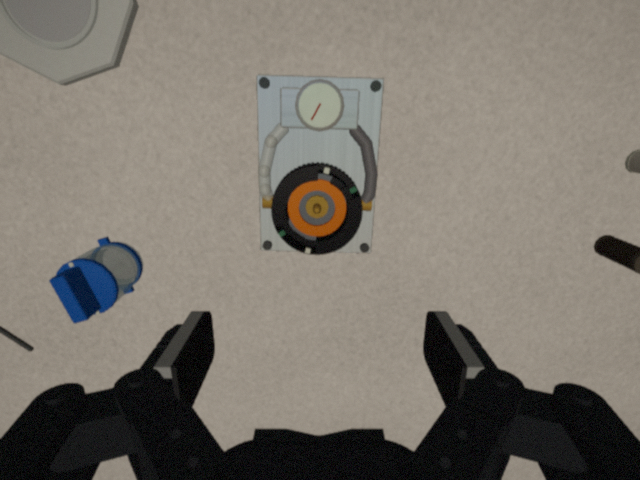

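View pics/wel.png

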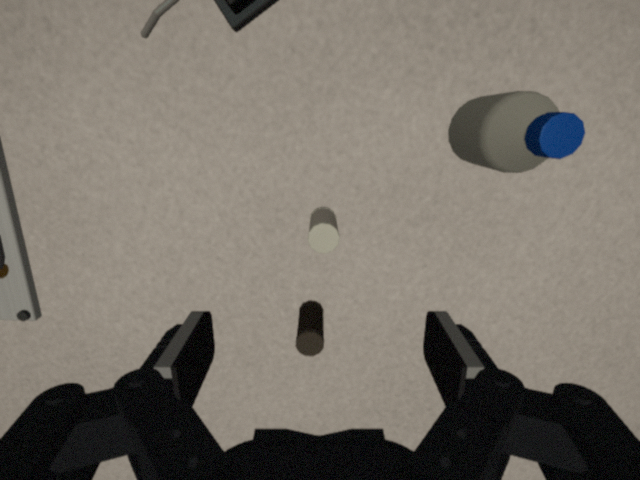

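The head view shows the collar centred near (318,208), with white slot marks at (327,171) and (308,251) and green marks clockwise of them. The element view shows the white top at (323,238) and the spent one at (310,344), clear of the fingers.

```bash
python3 - <<'E'
from h import *
import pickle
f=pickle.load(open("whead.pkl","rb")); im=f["image"].astype(int)
# orange ring / black collar blob fits
hsv=cv2.cvtColor(f["image"],cv2.COLOR_RGB2HSV)
def blobs(m,lo,box,off=(0,0)):
    n,l,s,c=cv2.connectedComponentsWithStats(m.astype(np.uint8)); return [(s[i,4],c[i]) for i in range(1,n) if s[i,4]>=lo and box[0]<c[i][0]<box[1] and box[2]<c[i][1]<box[3]]
print("black"); dark=(im.max(2)<60)
n,l,s,c=cv2.connectedComponentsWithStats(dark.astype(np.uint8)); i=l[232,318]; k=l[240,290]; print(i,k)
k=max(range(1,n),key=lambda j:s[j,4]*(265<c[j][0]<370 and 160<c[j][1]<255))
cn=max(cv2.findContours((l==k).astype(np.uint8),0,1)[0],key=cv2.contourArea); e=cv2.fitEllipse(cv2.convexHull(cn)); print(e)
C=ray(f,*e[0],.062); print("rim centre",C)
o=(hsv[...,0]<15)&(hsv[...,1]>180)&(im[...,0]>120); o[:, :280]=0;o[:,352:]=0;o[:165]=0;o[255:]=0
cn=max(cv2.findContours(o.astype(np.uint8),0,1)[0],key=cv2.contourArea); eo=cv2.fitEllipse(cv2.convexHull(cn)); print(eo,ray(f,*eo[0],.048))
yy,xx=np.mgrid[:480,:640]; ring=np.hypot(xx-e[0][0],yy-e[0][1])<45
for a,cc in blobs((im.min(2)>120)&ring,4,(265,370,160,256)):
    p=ray(f,*cc,.062); d=p-C; print("white",a,cc,p,np.hypot(*d[:2]),np.arctan2(d[1],d[0]))
for a,cc in blobs((im[...,1]-im[...,0]>25)&(im[...,1]-im[...,2]>5)&ring,3,(265,370,160,256)):
    p=ray(f,*cc,.062); d=p-C; print("green",a,cc,np.hypot(*d[:2]),np.arctan2(d[1],d[0]))
a,b=ray(f,316.5,205,.062)*0,0
# plate screws (z .010): (264,83),(376,86),(267,245),(364,248)
S=[ray(f,*u,.012) for u in [(264,83),(376,86),(267,245),(364,248)]]; print("screws",np.array(S))
d=S[0]-S[2]+S[1]-S[3]; print("head yaw",np.arctan2(d[1],d[0]),"gauge",ray(f,320,104,.03))
g=pickle.load(open("wel.pkl","rb")); gi=g["image"].astype(int)
m=(gi.min(2)>135); 
bb=[(s,c) for s,c in blobs(m,50,(300,345,215,262))]; print(bb,[ray(g,*c,.055) for s,c in bb], gi[238,323], gi[238,400])
E
```

```text
black
0 3
((316.6133728027344, 208.32691955566406), (89.95228576660156, 90.73249053955078), 19.186080932617188)
rim centre [0.5279 0.0426 0.062 ]
((316.5929870605469, 207.6245574951172), (55.28276443481445, 57.921871185302734), 93.31610107421875) [0.5253 0.0427 0.048 ]
white 21 [326.1905 170.1429] [0.5617 0.0341 0.062 ] 0.03489731504471903 -0.24412582952670028
white 14 [307.5    250.2857] [0.4879 0.0512 0.062 ] 0.040856172391041994 2.9286671997975033
green 28 [352.6429 189.5714] 0.03602323242868687 -1.0838944923280875
green 23 [281.6522 232.7391] 0.0393933297880252 2.1884367707043766
screws [[ 0.6359  0.0915  0.012 ]
 [ 0.6331 -0.0131  0.012 ]
 [ 0.4761  0.0961  0.012 ]
 [ 0.4725 -0.0078  0.012 ]]
head yaw -0.030929352857838936 gauge [0.6167 0.0393 0.03  ]
[(np.int32(536), array([323.5858, 237.7817]))] [array([ 0.5631, -0.2854,  0.055 ])] [158 155 137] [151 143 132]
```

```bash
python3 - <<'E'
from h import *
import pickle
t=r.get_time()
e=np.array([.563,-.2854])
print(r.move_linear([*e,.075],down(0),v=.2)); print("stop",r.move_linear([*e,.028],v=.1,stop_force=8))
close_gripper(20); print(r.get_opening(),r.get_finger_force(),r.get_tcp_pos())
r.move_linear([*e,.16],v=.2)
r.move_to([.525,.0427,.17],down(0)); f=grab_frame("wrist"); save(f,"wcarry"); pickle.dump(f,open("wcarry.pkl","wb")); print(r.get_tcp_pos(),r.get_opening(),r.get_time()-t,r.get_time(),r.get_wrist_force())
for z in (.142,.197): print(proj(f,[.525,.0427,z]))
print(proj(f,[.525,.0427,.055]),proj(f,[.525,.0427,.062]))
E
```

```text
False
stop False
0.2689030056010937 23.43775810673833 [ 0.5632 -0.2855  0.0283]
[0.5256 0.0408 0.1698] 0.2709270070245263 3.9334 8.1417 [-0.1413 -0.1982  0.5361]
[314.7669 285.5096]
[313.342  349.3721]
[315.8966 234.8783] [315.8319 237.7785]
```

View pics/wcarry.png

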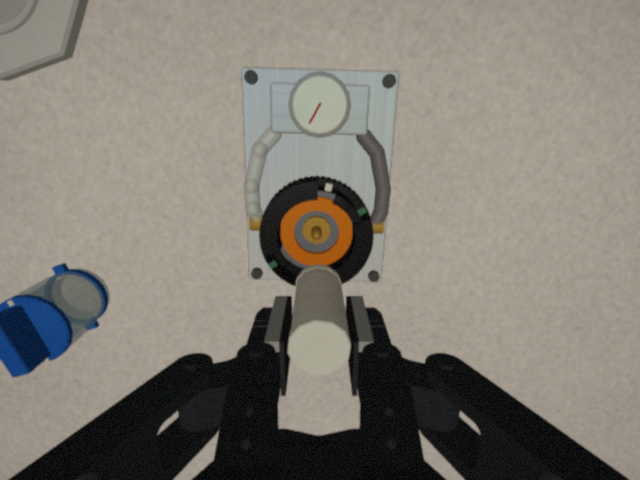

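The carry view shows the element upright in the pads, its top at (320,347). The spigot at (316,232) projects where I measured it, so I'll lower the element with a light force stop.

```bash
python3 - <<'E'
from h import *
import pickle
p=[.525,.0427]
r.move_linear([*p,.110],v=.1); r.pause(.2); print(r.get_tcp_pos(),r.get_wrist_force())
s=r.move_linear([*p,.067],v=.03,stop_force=3); print("stop",s,r.get_tcp_pos(),r.get_wrist_force())
f=grab_frame("wrist"); save(f,"wseat"); print(r.get_time())
E
```

```text
[0.5255 0.0427 0.1107] [ 0.3141  0.0096 -0.3246]
stop True [0.5249 0.0429 0.0702] [0.5901 0.4666 4.2133]
10.3417
```

```bash
python3 - <<'E'
from h import *
import pickle
gripper_open(); r.pause(.2); print(r.get_wrist_force())
r.move_linear([.525,.0427,.19],v=.2)
f=grab_frame("wrist"); pickle.dump(f,open("wrel.pkl","wb")); a=f["image"]
r.move_to([.457,.254,.21],down(.45)); f=grab_frame("wrist"); pickle.dump(f,open("wbowl.pkl","wb"))
cv2.imwrite("pics/two.png",np.hstack([a[100:400,150:480],f["image"][100:400,150:480]])[:,:,::-1]); print(r.get_time(),r.get_tcp_pos())
print(proj(pickle.load(open("wrel.pkl","rb")),[.525,.0427,.097])-[150,100])
E
```

```text
[-0.8845  0.1409  0.4829]
12.9083 [0.458  0.2514 0.2095]
[168.1889 142.522 ]
```

View pics/two.png

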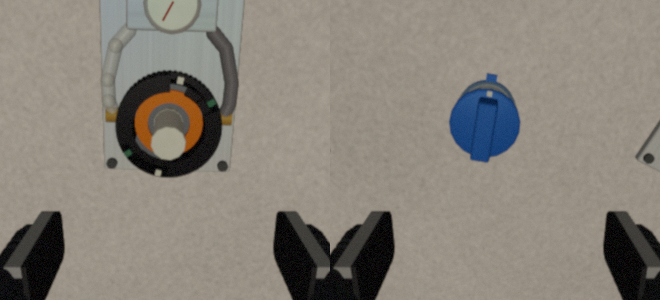

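The left pane shows the element upright on the spigot, exactly where predicted. The right pane shows the bowl's cap near (485,122), with the wing running almost straight up the image. I'll zoom in to get its centre and yaw.

```bash
python3 - <<'E'
from h import *
import pickle
f=pickle.load(open("wbowl.pkl","rb")); c=f["image"][165:270,260:350]
cv2.imwrite("pics/bz.png",np.clip(cv2.resize(c,None,fx=5.5,fy=5.5,interpolation=cv2.INTER_CUBIC).astype(float)*1.4,0,255)[:,:,::-1])
E
```

```text
[ WARN:0@0.046] global loadsave.cpp:1063 imwrite_ Unsupported depth image for selected encoder is fallbacked to CV_8U.
```

View pics/bz.png

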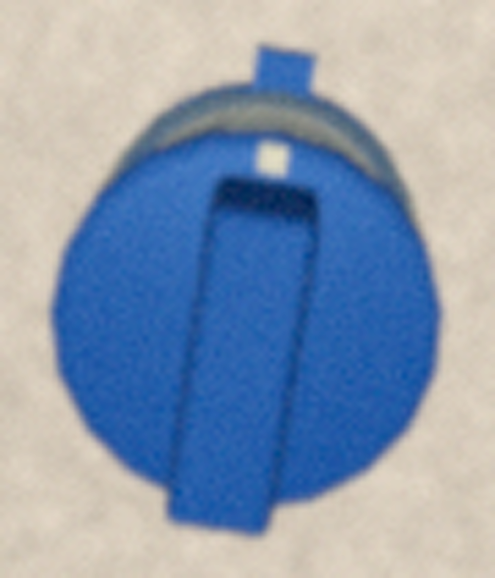

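The wing's top face has corners near (213,212), (313,222), (268,532) and (168,518) in the zoom. The lug tip is at (288,50) and the cap circle spans about x 52–440.

```bash
python3 - <<'E'
from h import *
import pickle
f=pickle.load(open("wbowl.pkl","rb"))
z=lambda x,y,h: ray(f,260+x/5.5-.4,165+y/5.5-.4,h)
c=[z(213,212,.092),z(313,222,.092),z(268,532,.092),z(168,518,.092)]
print(np.array(c),np.mean(c,0)); d=c[0]+c[1]-c[2]-c[3]; yaw=np.arctan2(d[1],d[0]); print("len",np.hypot(*d[:2])/2,np.hypot(*(c[0]-c[1])[:2]),"yaw",yaw)
l=z(288,50,.013); print("lug",l,"centre from lug",l[:2]-.033*np.array([np.cos(yaw),np.sin(yaw)]), np.linalg.norm(l[:2]-np.mean(c,0)[:2]))
dl=l[:2]-np.mean(c,0)[:2];print(np.arctan2(dl[1],dl[0]))
E
```

```text
[[0.4717 0.2749 0.092 ]
 [0.4762 0.2625 0.092 ]
 [0.4339 0.2492 0.092 ]
 [0.4298 0.2626 0.092 ]] [0.4529 0.2623 0.092 ]
len 0.04399532135536851 0.013226663007058447 yaw 0.29481004382896125
lug [0.4846 0.2715 0.013 ] centre from lug [0.453  0.2619] 0.033006364423915774
0.28232387630172173
```

```bash
python3 - <<'E'
from h import *
import pickle
f=pickle.load(open("wrel.pkl","rb")); im=f["image"].astype(int)
c0=proj(f,[.525,.0427,.062]); yy,xx=np.mgrid[:480,:640]; d=np.hypot(xx-c0[0],yy-c0[1]); m=((im.min(2)>110)&(d<56)&(d>30)).astype(np.uint8)
n,l,s,c=cv2.connectedComponentsWithStats(m); W=[(s[i,4],ray(f,*c[i],.062)) for i in range(1,n) if s[i,4]>5]; print(W)
t=r.get_time(); p=[.453,.262]
r.move_to([*p,.14],down(.29)); r.pause(.15)
print(r.move_linear([*p,.071],v=.08,stop_force=5),r.get_tcp_pos())
close_gripper(60); print(r.get_opening(),r.get_finger_force(),r.get_tcp_pos(),r.get_wrist_force())
r.move_linear([*p,.20],v=.2); r.pause(.2); print(r.get_opening(),r.get_wrist_force(),r.get_tcp_pos(),r.get_time())
E
```

```text
[(np.int32(38), array([0.5616, 0.034 , 0.062 ])), (np.int32(9), array([0.546, 0.079, 0.062])), (np.int32(9), array([0.5452, 0.0059, 0.062 ])), (np.int32(819), array([0.4938, 0.0432, 0.062 ])), (np.int32(19), array([0.5001, 0.044 , 0.062 ]))]
False [0.4533 0.2622 0.0713]
0.1627507107014426 59.65121805667877 [0.4531 0.2621 0.0712] [-0.806   0.718   3.6361]
0.159733096774854 [ 0.5494  0.5326 -1.8586] [0.4522 0.2615 0.1986] 16.1
```

```bash
python3 - <<'E'
from h import *
p=[.525,.0427]; a=-.231
r.move_to([*p,.20],down(a)); r.pause(.2); print(r.get_tcp_pos(),r.get_wrist_force(),r.get_qpos())
r.move_linear([*p,.142],v=.1); r.pause(.2); print(r.get_tcp_pos(),r.get_wrist_force())
s=r.move_linear([*p,.117],v=.02,stop_force=3); print("stop",s,"b",r.get_tcp_pos()[2]-.071,r.get_tcp_pos(),r.get_wrist_force(),r.get_wrist_torque(),r.get_time())
save(grab_frame("wrist"),"ins")
E
```

```text
[0.5248 0.045  0.2   ] [-0.3832 -0.1672 -1.9531] [-0.1736  0.4938  0.0517  1.8965 -0.0372  0.7522 -1.8989]
[0.5255 0.0428 0.1427] [-0.3778 -0.4641 -1.4428]
stop True b 0.04764726349136608 [0.5249 0.0427 0.1186] [-0.0571  0.0229  3.9021] [-0.0329 -0.0236 -0.0081] 19.2083
```

```bash
python3 - <<'E'
from h import *
p=[.525,.0427]; a=-.231
s=r.move_linear([*p,.1123],v=.015,stop_force=13); r.pause(.2); print("press",s,r.get_tcp_pos(),r.get_wrist_force(),r.get_wrist_torque())
if not s and r.get_tcp_pos()[2]-.071<.0423:
  for k in range(4):
    a-=.05; r.move_linear([*p,.1123],down(a),v=.05); r.pause(.1)
    F=r.get_wrist_force();T=r.get_wrist_torque(); q=R.from_quat(np.roll(r.get_ee_rot(),-1)).as_matrix()[:2,0]
    print(a,np.arctan2(q[1],q[0]),r.get_tcp_pos(),F,T,r.get_opening(),r.get_time())
    if abs(T[2])>.25 or np.hypot(F[0],F[1])>6: break
E
```

```text
press False [0.5251 0.0427 0.1129] [-1.3396 -0.9979  8.8267] [-0.0176  0.3495  0.0531]
-0.281 -0.28105966793184256 [0.5255 0.0428 0.113 ] [-0.9873  1.4268  8.4443] [-0.014   0.2054 -0.0367] 0.1609008258577047 20.35
-0.331 -0.3310635181251846 [0.5257 0.0427 0.113 ] [-1.1073 -0.107   9.4756] [-0.066   0.1231 -0.0119] 0.16105558652396418 20.7
-0.381 -0.3811719302079438 [0.5259 0.0425 0.1131] [0.6364 0.4261 8.6994] [-0.1877  0.0862  0.0068] 0.16081863576485156 21.05
-0.431 -0.4312530143137873 [0.526  0.0424 0.1131] [-1.0547 -1.0433  8.2446] [-0.2331  0.0326 -0.0174] 0.15984401786426666 21.4
```

```bash
python3 - <<'E'
from h import *
p=[.525,.0427]; a=-.431
while a>-1.12:
    a-=.05 if a>-.92 else .015; r.move_linear([*p,.1119],down(a),v=.05); r.pause(.1)
    F=r.get_wrist_force();T=r.get_wrist_torque()
    q=R.from_quat(np.roll(r.get_ee_rot(),-1)).as_matrix()[:2,0]
    print(round(a,3),np.arctan2(q[1],q[0]),r.get_tcp_pos(),F,T)
    if abs(T[2])>.22 or np.hypot(F[0],F[1])>6: break
print(r.get_time(),r.get_qpos())
E
```

```text
-0.481 -0.48133824899790006 [0.5261 0.0423 0.1128] [-0.4335 -1.3315  9.3213] [-0.2411  0.0147 -0.0565]
-0.531 -0.5313756872463201 [0.5262 0.0423 0.1128] [ 0.9483 -0.1945  9.6803] [-0.2632  0.0047 -0.0151]
-0.581 -0.5813649476589844 [0.5262 0.0422 0.1128] [-0.4302 -0.9088  9.3888] [-0.3087  0.0154 -0.0135]
-0.631 -0.6314101748248465 [0.5262 0.0422 0.1128] [-0.2522 -1.4186  9.507 ] [-0.33   -0.0291 -0.0128]
-0.681 -0.6813608029575201 [0.5263 0.0423 0.1128] [-0.344  -1.1269  9.3664] [-0.2878 -0.0364 -0.0137]
-0.731 -0.7312824606567643 [0.5263 0.0424 0.1128] [0.9908 0.1342 9.1464] [-0.1649 -0.02   -0.0355]
-0.781 -0.7811859566856199 [0.5263 0.0425 0.1128] [ 0.8829 -0.547   8.993 ] [-0.1882 -0.0226 -0.0262]
-0.831 -0.8311365236501916 [0.5263 0.0425 0.1128] [0.6832 0.3175 9.2383] [-0.2392 -0.0258  0.0402]
-0.881 -0.8811883493362732 [0.5264 0.0425 0.1128] [ 0.2079 -0.5013  9.3073] [-0.1801 -0.0455  0.0186]
-0.931 -0.9311798198210784 [0.5264 0.0424 0.1129] [ 0.6892 -0.3459 10.1088] [-0.2157 -0.0646  0.004 ]
-0.946 -0.9457931225635993 [0.5264 0.0424 0.1128] [-0.2537  0.2887  9.1779] [-0.1715 
[... 195 characters left out ...]
[-0.1565 -0.0246  0.1524]
-0.991 -0.9908672678754286 [0.5264 0.0423 0.1128] [ 0.5343 -0.3429  8.5018] [-0.2303  0.0126  0.1352]
-1.006 -1.0058175465456645 [0.5264 0.0423 0.1128] [ 0.93   -0.8505  8.9332] [-0.2364 -0.0286  0.0785]
-1.021 -1.0208645358397266 [0.5263 0.0423 0.1128] [-0.2452 -1.1461  9.6846] [-0.2522  0.0016  0.0794]
-1.036 -1.0358550108298212 [0.5263 0.0422 0.1128] [ 0.983  -1.6083 10.0495] [-0.2321  0.0291  0.0929]
-1.051 -1.0505494103466022 [0.5261 0.0422 0.1128] [-0.5047 -1.0377  9.7526] [-0.2275  0.1046  0.1767]
-1.066 -1.063684794730011 [0.5262 0.0422 0.1128] [ 0.3011 -0.5968  9.5124] [-0.2751  0.0633  0.6151]
28.05 [-0.3158  0.6443  0.2747  1.9742 -0.3095  0.5605 -2.4646]
```

```bash
python3 - <<'E'
from h import *
p=[.526,.0422]
r.move_linear([*p,.1119],down(-1.045),v=.05); r.pause(.1); print(r.get_wrist_force(),r.get_wrist_torque())
for z in (.1130,.1140,.1150,.1156):
    r.move_linear([*p,z],v=.02); r.pause(.1); F=r.get_wrist_force(); print(r.get_tcp_pos(),F,r.get_wrist_torque())
    if F[2]<1: break
gripper_open(); r.pause(.2); print(r.get_wrist_force())
r.move_linear([*p,.20],v=.15); f=grab_frame("wrist"); save(f,"fin"); 
g=grab_frame("scene")
cv2.imwrite("pics/fin2.png",np.hstack([f["image"][90:390,150:480],cv2.resize(g["image"][195:315,275:425],(375,300))])[:,:,::-1]); print(r.get_time(),proj(f,[.525,.0427,.137])-[150,90])
E
```

```text
[-0.9798  0.1998 10.3254] [-0.032   0.3945 -0.0016]
[0.5263 0.0421 0.1136] [-1.0022  0.3023  9.3197] [-0.0954  0.2861  0.019 ]
[0.5263 0.0421 0.1145] [-0.9698  0.1737  8.2608] [-0.0707  0.2646 -0.0456]
[0.5262 0.0421 0.1154] [-0.7961 -1.0352  6.8953] [-0.1097  0.1786 -0.0218]
[0.5262 0.0421 0.1159] [-0.4445 -0.3165  6.2928] [-0.0022  0.0985  0.0331]
[-0.0261 -0.0287  0.5821]
31.5083 [167.4242 171.6094]
```

View pics/fin2.png

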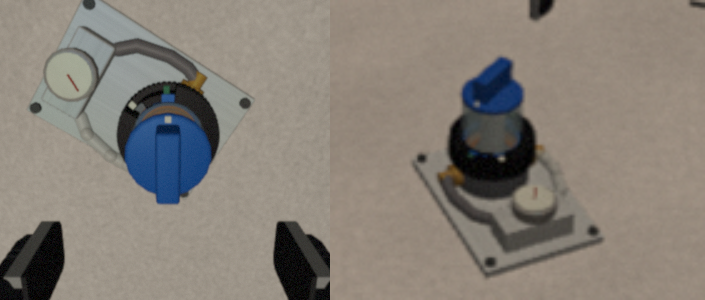

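The bowl is upright, its lug is at the green mark, and it rose about 3 mm into the pocket. The gripper is clear of it.

```bash
python3 -c "
from h import *
print(r.hand_in())"
```

```text
the job is handed in; nothing more can be done
None
```

The white element is standing on the spigot, and the bowl is turned to its stop, sprung up into its locked seat and released. I handed the job in at about 31.5 s. The highest load on the head was about 31 N (estimated from the wrist readings), when the lugs met the stop.

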